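# Draw a pump plunger for greasing

## Task

Pull the cabinet's drawer out to its stop. Then take the plunger with the square head and draw it straight up out of its bore by about 30 mm, without forcing it, so that the groove round its shank stands clear of the block but its foot stays well inside the bore. Finish while holding it still there for greasing, with the drawer still fully out, and leave the other plungers and the things on the bench where they are.

Things in the scene. Friction and masses are not known exactly. Their poses are not given: they have to be found in the camera images.
- cabinet: Grey steel cabinet, fixed, 240 mm deep (x), 310 wide (y), 177 high. Origin at the middle of its front face's lower edge, x from its front to its back (the drawer opens towards -x), z up. One drawer, its front 290 x 112 mm, 12 mm thick, above a closed plinth; a fixed tray and jar on the rear of its top. The drawer's sides are 55 mm high, lower than the top of the block inside it.
- drawer (a joint): The drawer's slide in m: 0 shut (as it starts), 0.150 at its stop, fully out. It slides horizontally along the cabinet's -x with about 3 N of friction and stays where it is left.
- drawer_handle (a point): Centre of the drawer's bar handle, a horizontal steel bar about 10 mm thick and 120 mm long, along the cabinet's y, 35 mm in front of the drawer front (clear gap about 30 mm) and 22 mm below the cabinet's top. Moves with the drawer. Can be pinched or hooked from above.
- block (a point): White block fixed in the drawer, 100 (x) x 250 (y) x 55 mm high, axes as the cabinet's, origin at the centre of its underside. Three upright bores at x = 0, y = -85, 0, +85 mm, 17.5 mm wide, 50 mm deep (floor 5 mm above the origin). Drawer fully out: bores 75 mm behind the drawer front and 75 mm before the cabinet's face. Hidden while the drawer is shut.
- plunger: The plunger to draw, in any of the bores: steel, about 0.16 kg, round shank 16 mm wide, square head 22 x 22 mm from 61 to 95 mm above the foot, groove round the shank 29 to 35 mm above the foot. At rest the foot is on the bore floor, the groove hidden, the head 11 mm above the block. Origin at the foot centre, z up the shank, x, y square to the head's faces; its yaw varies.
- plunger_disc: Another plunger, with a flat round disc head, 38 mm wide and 12 mm high, from 61 mm above its foot. To be left alone. Made of plain steel, with a round shank 16 mm in diameter. Origin at the centre of the shank's foot (its lowest point), z up along the shank.
- plunger_ball: Another plunger, with a ball head 28 mm wide, ball centre 73 mm above its foot. To be left alone. Made of plain steel, with a round shank 16 mm in diameter. Origin at the centre of the shank's foot (its lowest point), z up along the shank.
- spanner: Steel spanner lying on the bench in front of the cabinet, low under the drawer's path.
- screwdriver: Screwdriver lying on the bench on the robot's right.
- water: Clear water bottle, 64 mm wide, 190 mm high, standing beside the drawer, on the left. Origin at the centre of its underside.
- brush: Brush lying on the bench on the robot's left.
- cup: Grey plastic cup, 70 mm wide, 70 mm high, standing beside the drawer, on the right. Origin at the centre of its underside.

How it is judged (in metres and radians):
On the way, in this order (a step that is already met when the one before it is completed fails the run):
1. the drawer is pulled out to its stop (value of joint drawer above 0.142 m), for 0.2 s.
2. the square-headed plunger is drawn partway out (z of plunger in the frame of block between 0.027 and 0.043 m and contact force between the fingers and plunger above 1 N), for 0.2 s.
At the end, for the whole second after the job is handed in: The drawer is out by at least 135 mm of its 150 mm; the fingers hold the square-headed plunger, still, 22 to 38 mm above its rest (foot still 12 mm or more inside the bore) and within 0.09 rad of the bore's axis; the other two plungers are down in their bores (within 7 mm) (all of step 2 and value of joint drawer above 0.135 m and angle between the z axis of plunger and the z axis of block, either way round below 0.09 rad and linear speed of plunger below 0.02 m/s and z of each of plunger_disc, plunger_ball in the frame of block below 0.012 m); the arm keeps its last pose, push and grip.
It fails at once if the square-headed plunger's foot leaves its bore (z of plunger in the frame of block above 0.052 m).
It fails at once if the square-headed plunger is forced: more than 40 N against the block (contact force between plunger and cabinet above 40 N).
It fails at once if another plunger is lifted (z of any of plunger_disc, plunger_ball in the frame of block above 0.02 m).
It fails at once if a thing on the bench is shifted by more than 40 mm (distance of any of spanner, screwdriver, water, brush, cup from where it was at the start of the episode above 0.04 m).
It also fails if it takes over 51 s, if anything falls off the work surface, if the arm or the gripper's body presses on something with over 40 N, if the wrist force passes 120 N, or if a joint passes its speed limit or range.

## Robot

A 6-joint arm with a two-finger parallel gripper is mounted at the origin on the work surface. World frame = base frame: x ahead of the robot, y to its left, z up, the work surface at z = 0. Lengths are in mm, angles in degrees, forces in N, time in s.
With the tool pointing down it reaches from about 300 to 850 mm from the base axis. Payload 4.2 kg.
Tool frame: the origin (TCP) lies midway between the tips of the shut fingers; the grasp point (between the pads) lies 19 mm behind it; z points along the fingers, y is the line along which they close (so a half turn about z gives the same grasp; the last joint's range is limited). The gripper opens to 91 mm and grips with 3 to 60 N. Pads are 32 mm wide; open, the fingers measure 118 mm over their backs; the gripper's body (76 mm by 178 mm) begins 60 mm behind the grasp point.
Start: joints at [-76.948, 18.312, 89.639, -0, 72.044, -1.146], TCP at [141.034, -557.452, 213.976] pointing down, gripper open.
Joint ranges: [-177.97, 177.97], [-48.28, 115.42], [12.27, 149.76], [-77.06, 257.06], [2.81, 150.46], [-146.56, 146.56]. Speed limits (degrees/s): [147.25, 147.25, 180, 180, 180, 180].

## Interface

Orientations are given as [roll, pitch, yaw] about the fixed x, y, z axes, in that order (R = Rz(yaw) Ry(pitch) Rx(roll)).
In Python, from workcell import env gives the robot as it stands.
- The arm moves only by the shell command python3 -m jog 'ROWS' [FORCE]. ROWS is a JSON object of lists of equal length, an entry for each row: "jaw": the finger opening in mm, from 0 to 91.2; "slide": the shift along the tool's x, y, z in units of 30 mm (1.0 is 30 mm), a list of three; "spin": the turn about the tool's z in units of 8 degrees (1.0 is 8 degrees). In form: {"jaw": [jaw, ...], "slide": [[dx, dy, dz], ...], "spin": [spin, ...]}. A call has 1 to 10 rows; each row shifts and turns the commanded pose from where the row before left it, along the tool's axes as they then stand; what a row does not reach is not made up. A row lasts 1/10 s, in which the tool goes at most 50 mm and 8.59 degrees, less where a joint would pass 70% of its speed; a pose out of reach is approached as far as the arm can. A call is refused whole if a number of a shift passes 1 or a number of a turn 1, either way. A call with a gripper value outside its range is refused whole. The fingers move at their own pace and stop on an object; FORCE is the grip in N (left out, the last holds). Time passes only in rows, so rows that do not move let the fingers close. It gives the time, the measured TCP pose, the force, the opening and the grip force at its end, in the units of the state.
- env.state(): the state, without advancing time (a new reading comes with each control period).
- env.grab_frame(name): name is "side" or "top" or "wrist"; returns the picture (420x560x3 uint8, red, green, blue); there is no depth.
- env.camera_model(name): a dict with "fx", "fy", "cx", "cy" (pixels), "camera_from_world" (4x4, takes a point from world to camera coordinates). Camera axes: x right, y up, looking along -z (the intrinsics and any distortion apply to the point x, -y, -z); pixel columns grow to the right and rows downward; lengths in mm; the calibration is good to about 2 mm. The wrist camera is an equidistant fisheye: a pixel r from the principal point sees the ray r / f radians off the axis. A picture is of the moment at which its call begins: read the wrist's pose just before it. camera_model takes no time and is no camera call; for the wrist camera it gives the pose at the moment of the call.
- env.job_done(): hands the job in; it is judged then, once.
The state is a dict: "time_s": time; "qpos": joint angles; "qvel": joint speeds; "effort": joint torques, N m; "ee_pos": TCP position; "ee_rot": TCP orientation; "force": force on the tool from outside, world axes, zero at the start; "torque": the same for the moment, N m; "gripper_width": finger opening in mm; "gripper_force": force on a finger pad.
Only numpy, scipy, OpenCV 4.12 (cv2) and the standard library are available. Lean on these libraries where they do the work, as an engineer would, in place of code of your own. Each camera call takes 0.05 s, during which the arm holds its last target. There are 200 camera calls.

## Working session

There is one attempt and no reset: what is moved stays moved. The work goes in short steps, Python scripts to look and compute and a shell command to move; the robot and the scene stay as the last step left them, time stands still between calls to the robot, and variables do not carry over. Pictures are saved under pics/ and viewed, at most 10 in all, crops included, and the job is handed in when it is done.

```bash
mkdir -p pics; ls
python3 - <<'E'
from workcell import env
import cv2, numpy as np, json
s=env.state(); print(s)
for n in ("side","top"):
    f=env.grab_frame(n); cv2.imwrite(f"pics/{n}0.png",f[:,:,::-1]); 
    m=env.camera_model(n); print(n,{k:np.round(np.array(v),3).tolist() for k,v in m.items()})
print({k:np.round(np.array(v),3).tolist() for k,v in env.camera_model("wrist").items()})
E
```

```text
pics
{'time_s': 0.0, 'qpos': array([-7.69493853e+01,  1.83527369e+01,  8.97062102e+01, -4.19417566e-04,
        7.20423488e+01, -1.14529658e+00]), 'qvel': array([ 0.03559315, -0.01311519, -0.05274777, -0.06053813, -0.06177821,
       -0.05373727]), 'effort': array([ 2.32754908e-03, -4.12457907e+01, -2.31973797e+01,  7.27470894e-02,
        4.58024908e-02, -1.36932877e-04]), 'ee_pos': array([ 140.90474696, -556.95803594,  213.1106101 ]), 'ee_rot': array([-1.79898716e+02, -1.62601067e-03,  1.41960395e+01]), 'force': array([-0.77183477,  0.46158145, -0.01270445]), 'torque': array([ 0.0111906 ,  0.0024585 , -0.00910209]), 'gripper_force': 0.0, 'gripper_width': 90.91852018374472}
side {'fx': 442.384, 'fy': 442.384, 'cx': 281.438, 'cy': 218.523, 'camera_from_world': [[-0.98, -0.196, 0.02, 595.819], [0.134, -0.587, 0.798, -158.455], [-0.145, 0.785, 0.602, -1401.633], [0.0, 0.0, 0.0, 1.0]]}
top {'fx': 528.917, 'fy': 528.917, 'cx': 277.34, 'cy': 208.371, 'camera_from_world': [[0.019, -1.0, 0.007, -12.103], [0.989, 0.02, 0.144, -644.785], [-0.144, 0.004, 0.99, -1498.999], [0.0, 0.0, 0.0, 1.0]]}
{'fx': 325.192, 'fy': 325.192, 'cx': 276.223, 'cy': 205.483, 'camera_from_world': [[0.246, -0.969, -0.003, -574.474], [0.934, 0.237, -0.268, 29.51], [0.261, 0.064, 0.963, -391.614], [0.0, 0.0, 0.0, 1.0]]}
```

View pics/side0.png

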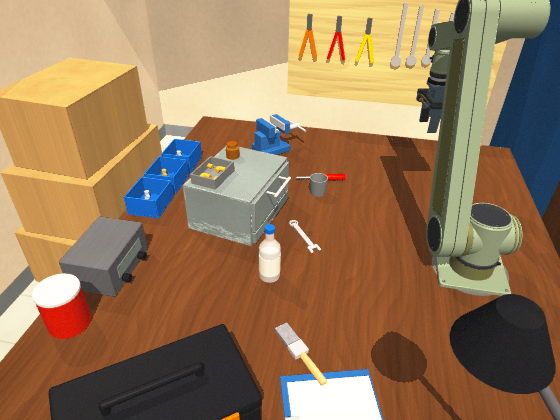

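View pics/top0.png

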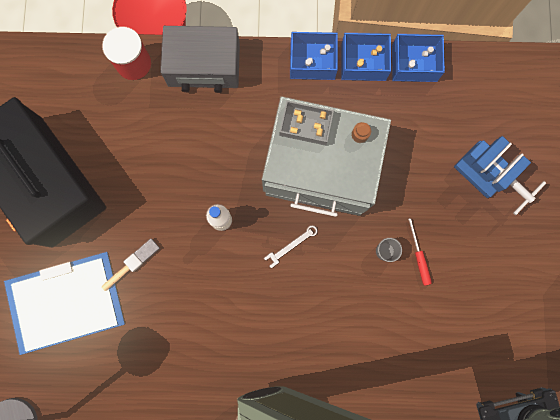

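The side view shows the handle at about (272,197)–(289,180). In the top view it runs (292,206)–(336,213), with the cabinet yawed about 10° and the bottle and cup either side of the drawer's path. I'll enlarge the handle areas for exact pixels.

Run:
```python
import cv2, numpy as np
a=cv2.imread("pics/side0.png")[160:235,230:310]; b=cv2.imread("pics/top0.png")[155:230,260:390]
a=cv2.resize(a,(400,375),interpolation=cv2.INTER_CUBIC); b=cv2.resize(b,(390,225),interpolation=cv2.INTER_CUBIC)
c=np.zeros((375,800,3),np.uint8); c[:,:400]=a; c[:225,405:795]=b
cv2.imwrite("pics/crop0.png",c)
```

```text
(no output)
```

View pics/crop0.png

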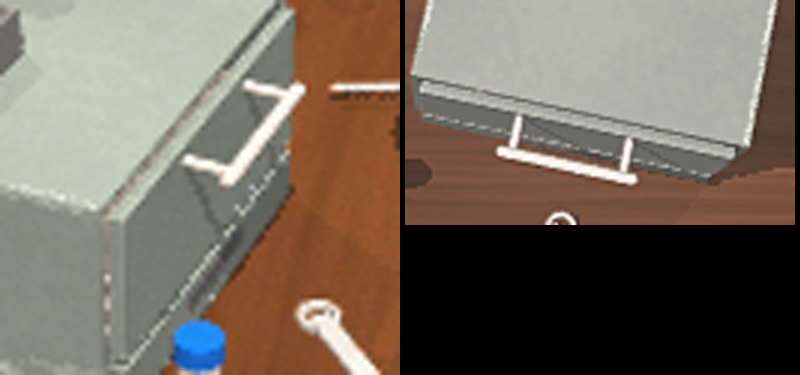

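The crop shows the bar's two ends, at side (275.6,196.2) and (289.8,178.0), top (291.7,205.7) and (336.3,215.0). The cabinet's front top corners are also visible. Triangulating these.

```bash
cat > h.py <<'E'
import numpy as np, cv2
from workcell import env
def ray(n,uv,m=None):
    m=m or env.camera_model(n); T=np.array(m["camera_from_world"]); x=(uv[0]-m["cx"])/m["fx"]; y=(uv[1]-m["cy"])/m["fy"]
    if n=="wrist":
        r=np.hypot(x,y); k=np.sin(r)/max(r,1e-9); d=np.array([x*k,-y*k,-np.cos(r)])
    else: d=np.array([x,-y,-1.])
    d=T[:3,:3].T@d; return -T[:3,:3].T@T[:3,3], d/np.linalg.norm(d)
def tri(*rays):
    A=sum(np.eye(3)-np.outer(d,d) for o,d in rays); b=sum((np.eye(3)-np.outer(d,d))@o for o,d in rays)
    p=np.linalg.solve(A,b); return p, [round(float(np.linalg.norm(np.cross(p-o,d))),1) for o,d in rays]
def plane(r,z): o,d=r; return o+d*(z-o[2])/d[2]
def proj(n,p):
    m=env.camera_model(n);T=np.array(m["camera_from_world"]);c=T[:3,:3]@p+T[:3,3]; q=np.array([c[0],-c[1],-c[2]])
    if n=="wrist":
        t=np.arctan2(np.hypot(q[0],q[1]),q[2]); k=t/np.hypot(q[0],q[1])
    else: k=1/q[2]
    return m["cx"]+m["fx"]*q[0]*k, m["cy"]+m["fy"]*q[1]*k
E
python3 - <<'E'
from h import *
P={}
for k,s,t in [("hL",(275.6,196.2),(291.7,205.7)),("hR",(289.8,178),(336.3,215)),("cL",(251,202.4),(263.3,180)),("cR",(287,160.6),(374.3,203.3))]:
    p,e=tri(ray("side",s),ray("top",t)); P[k]=p; print(k,p.round(1),e)
for a,b in (("hL","hR"),("cL","cR")):
    d=P[b]-P[a]; print(np.linalg.norm(d),np.degrees(np.arctan2(d[0],-d[1])),(P[a]+P[b])/2)
for n,t in (("bottle",(219,222)),("cup",(390,256))): print(n,plane(ray("top",t),0 if n=="cup" else 20).round())
E
```

```text
hL [637.6 -38.  153.9] [0.2, 0.2]
hR [ 614.  -159.6  153. ] [0.5, 0.5]
cL [701.2  40.1 173.2] [1.9, 1.9]
cR [ 645.1 -261.7  161.3] [2.2, 2.2]
123.89180947116895 -11.006327620400352 [625.78608726 -98.77682022 153.46003486]
307.22167953899356 -10.524766531183117 [ 673.16138784 -110.77217996  167.24251088]
bottle [605. 172.  20.]
cup [ 515. -338.    0.]
```

```bash
python3 -m jog '{"jaw":[26,26,26,26,26,26,26,26,26,26],"slide":[[0,0,-0.2],[0,0,-0.2],[0,0,-0.2],[0,0,-0.2],[0,0,-0.2],[0,0,0],[0,0,0],[0,0,0],[0,0,0],[0,0,0]],"spin":[-1,-1,-1,-1,-1,-1,-1,-1,-0.1,0]}' 30
cat > go.py <<'E'
import sys
from h import *
from scipy.spatial.transform import Rotation as R
s=env.state(); M=R.from_euler("xyz",s["ee_rot"],degrees=True).as_matrix()
t=np.array([float(v) for v in sys.argv[1:4]])
print(s["time_s"],"pos",s["ee_pos"].round(1),"rot",s["ee_rot"].round(2),"F",s["force"].round(1),"w",round(s["gripper_width"],1),"j",s["qpos"].round(0),"units to go",(M.T@(t-s["ee_pos"])/30).round(3))
E
python3 go.py 626 -99 250
```

```text
time_s: 1.1
ee_pos: [141.0, -557.3, 243.6]
ee_rot: [-180.0, -0.0, 78.9]
force: [-0.3, 0.3, -1.0]
gripper_width: 26.2
gripper_force: 0.0
1.1 pos [ 141.  -557.3  243.6] rot [-1.7999e+02 -3.0000e-02  7.8860e+01] F [-0.3  0.3 -1. ] w 26.2 j [-77.  17.  87.   0.  76. -66.] units to go [18.112 12.91  -0.205]
```

```bash
python3 -m jog '{"jaw":[26,26,26,26,26,26,26,26,26,26],"slide":[[0.9,0.65,0],[0.9,0.65,0],[0.9,0.65,0],[0.9,0.65,0],[0.9,0.65,0],[0.9,0.65,0],[0.9,0.65,0],[0.9,0.65,0],[0.9,0.65,0],[0.9,0.65,0]],"spin":[0,0,0,0,0,0,0,0,0,0]}' && python3 -m jog '{"jaw":[26,26,26,26,26,26,26,26,26,26],"slide":[[0.9,0.65,0],[0.9,0.65,0],[0.9,0.65,0],[0.9,0.65,0],[0.9,0.65,0],[0.9,0.65,0],[0.9,0.65,0],[0.9,0.65,0],[0,0,0],[0,0,0]],"spin":[0,0,0,0,0,0,0,0,0,0]}'; python3 go.py 626 -99 250
python3 - <<'E'
from h import *
m=env.camera_model("wrist"); f=env.grab_frame("wrist"); cv2.imwrite("pics/w1.png",f[:,:,::-1]); import pickle; pickle.dump(m,open("w1.pkl","wb"))
print([tuple(np.round(proj("wrist",np.array(p)),1)) for p in ([637.6,-38,153.9],[614,-159.6,153])])
E
```

```text
time_s: 2.1
ee_pos: [384.8, -328.6, 244.0]
ee_rot: [180.0, 0.0, 78.9]
force: [0.5, -0.1, 0.5]
gripper_width: 26.2
gripper_force: 0.0
time_s: 3.1
ee_pos: [578.3, -147.0, 243.5]
ee_rot: [-179.9, 0.0, 79.0]
force: [-0.3, 0.1, 0.1]
gripper_width: 26.2
gripper_force: 0.0
3.1 pos [ 578.3 -147.   243.5] rot [-1.7994e+02  3.0000e-02  7.8990e+01] F [-0.3  0.1  0.1] w 26.2 j [-15.  19.  84.  -0.  77.  -4.] units to go [ 1.873  1.254 -0.22 ]
[(np.float64(322.5), np.float64(64.7)), (np.float64(319.6), np.float64(214.7))]
```

View pics/w1.png

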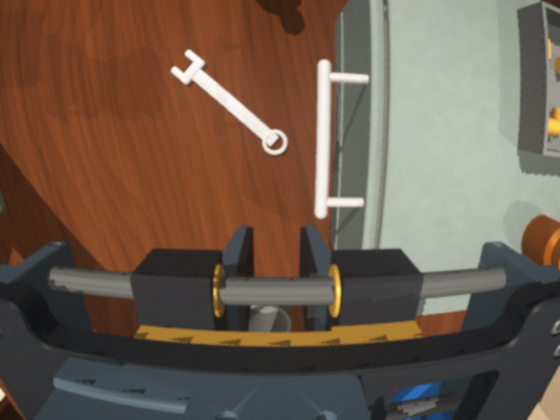

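The wrist view shows the bar from (324,62) to (320,214), within a pixel or two of the prediction. Going above it, down, and gripping.

```bash
python3 -m jog '{"jaw":[26,26,26,26],"slide":[[0.7,0.47,0],[0.7,0.47,0],[0.47,0.31,0],[0,0,0]],"spin":[0,0,0,0]}' && python3 go.py 626 -99 134.5 && python3 -m jog '{"jaw":[26,26,26,26,26,26,26],"slide":[[0,0,0.7],[0,0,0.7],[0,0,0.7],[0,0,0.7],[0,0,0.5],[0,0,0.33],[0,0,0]],"spin":[0,0,0,0,0,0,0]}' && python3 go.py 626 -99 134.5 && python3 -m jog '{"jaw":[0,0,0,0,0,0],"slide":[[0,0,0],[0,0,0],[0,0,0],[0,0,0],[0,0,0],[0,0,0]],"spin":[0,0,0,0,0,0]}' 30;python3 go.py 626 -99 134.5
```

```text
time_s: 3.55
ee_pos: [626.4, -99.0, 243.7]
ee_rot: [-180.0, -0.0, 79.0]
force: [-0.3, -0.4, -0.5]
gripper_width: 25.9
gripper_force: 0.0
3.55 pos [626.4 -99.  243.7] rot [-179.99   -0.     79.03] F [-0.3 -0.4 -0.5] w 25.9 j [-10.  23.  78.   0.  79.   1.] units to go [-0.004 -0.011  3.638]
time_s: 4.25
ee_pos: [624.4, -100.1, 133.8]
ee_rot: [-179.8, 0.0, 78.9]
force: [-0.8, -0.4, 0.7]
gripper_width: 26.3
gripper_force: 0.0
4.25 pos [ 624.4 -100.1  133.8] rot [-1.7982e+02  3.0000e-02  7.8940e+01] F [-0.8 -0.4  0.7] w 26.3 j [-10.  27.  88.  -0.  65.   1.] units to go [ 0.048  0.045 -0.022]
time_s: 4.85
ee_pos: [625.5, -99.6, 136.1]
ee_rot: [180.0, 0.0, 79.0]
force: [-4.0, -0.5, 6.3]
gripper_width: 10.3
gripper_force: 30.0
4.85 pos [625.5 -99.6 136.1] rot [1.7999e+02 3.0000e-02 7.9000e+01] F [-4.  -0.5  6.3] w 10.3 j [-10.  27.  88.  -0.  65.   1.] units to go [0.024 0.011 0.055]
```

```bash
python3 -m jog '{"jaw":[0,0,0,0,0,0,0,0,0,0],"slide":[[0,-0.25,0],[0,-0.45,0],[0,-0.5,0],[0,-0.5,0],[0,-0.5,0],[0,-0.5,0],[0,-0.5,0],[0,-0.5,0],[0,-0.4,0],[0,-0.3,0]],"spin":[0,0,0,0,0,0,0,0,0,0]}' && python3 -m jog '{"jaw":[0,0,0,0,0,0,0,0],"slide":[[0,-0.2,0],[0,-0.15,0],[0,-0.1,0],[0,-0.1,0],[0,-0.05,0],[0,0,0],[0,0,0],[0,0,0]],"spin":[0,0,0,0,0,0,0,0]}'; python3 go.py 478.3 -70.5 136
```

```text
time_s: 5.85
ee_pos: [497.0, -74.2, 136.1]
ee_rot: [179.8, -0.0, 79.0]
force: [3.7, -1.4, 4.4]
gripper_width: 10.2
gripper_force: 30.0
time_s: 6.65
ee_pos: [479.6, -70.8, 136.1]
ee_rot: [179.8, -0.0, 79.0]
force: [1.5, -0.7, 7.0]
gripper_width: 10.5
gripper_force: 30.0
6.65 pos [479.6 -70.8 136.1] rot [ 1.7982e+02 -3.0000e-02  7.8990e+01] F [ 1.5 -0.7  7. ] w 10.5 j [-10.  14. 108.   0.  58.   1.] units to go [ 0.    -0.046  0.003]
```

```bash
python3 -m jog '{"jaw":[0,0,0,0,0],"slide":[[0,-0.05,0],[0,-0.04,0],[0,0,0],[0,0,0],[0,0,0]],"spin":[0,0,0,0,0]}'; python3 go.py 478.3 -70.5 136
```

```text
time_s: 7.15
ee_pos: [478.4, -70.5, 136.1]
ee_rot: [179.6, -0.0, 79.0]
force: [4.7, -1.2, 4.5]
gripper_width: 10.2
gripper_force: 30.0
7.15 pos [478.4 -70.5 136.1] rot [ 1.7964e+02 -2.0000e-02  7.8990e+01] F [ 4.7 -1.2  4.5] w 10.2 j [-10.  14. 108.   0.  58.   1.] units to go [ 0.    -0.004  0.004]
```

```bash
python3 -m jog '{"jaw":[26,26,26,26,26,26,26,26,26,26],"slide":[[0,0,0],[0,0,0],[0,0,0],[0,0,-0.5],[0,0,-0.8],[0,0,-0.8],[0,0,-0.8],[0,0,-0.8],[0,0,-0.8],[0,0,0]],"spin":[0,0,0,0,0,0,0,0,0,0]}' && python3 -m jog '{"jaw":[60,60,60,60],"slide":[[-0.5,0.5,0],[-0.8,0.7,0],[-0.7,0.3,0],[0,0,0]],"spin":[0,0,0,0]}'
python3 - <<'E'
from h import *
import pickle
for n in ("wrist","top","side"):
    m=env.camera_model(n); f=env.grab_frame(n); cv2.imwrite(f"pics/{n}2.png",f[:,:,::-1]); pickle.dump(m,open(n+"2.pkl","wb"))
E
python3 go.py 586 -91 250
```

```text
time_s: 8.15
ee_pos: [477.0, -70.5, 272.6]
ee_rot: [179.7, -0.0, 79.0]
force: [-0.1, 0.5, -0.2]
gripper_width: 26.5
gripper_force: 0.0
time_s: 8.55
ee_pos: [508.3, -139.6, 267.9]
ee_rot: [-179.8, 0.0, 78.9]
force: [0.7, 0.5, -0.7]
gripper_width: 55.2
gripper_force: 0.0
8.7 pos [ 507.8 -137.1  268.9] rot [-1.7984e+02 -4.0000e-02  7.8990e+01] F [ 0.1  0.  -0.2] w 59.6 j [-16.  12.  90.   0.  78.  -5.] units to go [2.005 2.268 0.625]
```

View pics/wrist2.png

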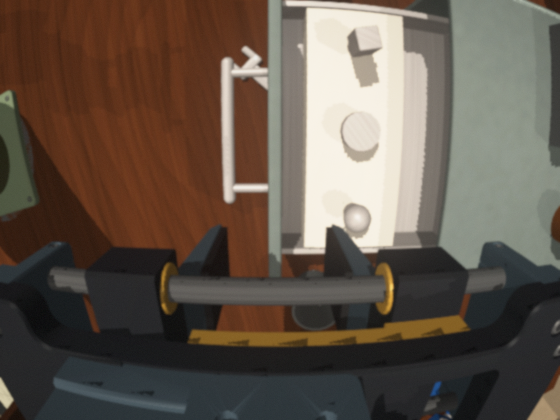

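The wrist view shows the square head in the left (+y) bore at (368,38), the disc in the middle at (361,131) and the ball on the right at (357,218). I'll take two closer wrist views of the square head.

```bash
python3 -m jog '{"jaw":[60,60,60,60,60],"slide":[[0.8,0.7,0],[0.8,0.8,0],[0.4,0.7,0],[0,0,0],[0,0,0]],"spin":[0,0,0,0,0]}'
python3 - <<'E'
from h import *
import pickle
m=env.camera_model("wrist"); f=env.grab_frame("wrist"); cv2.imwrite("pics/w3.png",f[:,:,::-1]); pickle.dump(m,open("w3.pkl","wb"))
E
python3 -m jog '{"jaw":[60,60,60,60,60],"slide":[[0.5,0.6,0.2],[0.6,0.6,0.2],[0.4,0.4,0],[0,0,0],[0,0,0]],"spin":[0,0,0,0,0]}'
python3 - <<'E'
from h import *
import pickle
m=env.camera_model("wrist"); f=env.grab_frame("wrist"); cv2.imwrite("pics/w4.png",f[:,:,::-1]); pickle.dump(m,open("w4.pkl","wb"))
m3=pickle.load(open("w3.pkl","rb"))
c=np.zeros((400,800,3),np.uint8)
for i,(k,mm) in enumerate((("w3",m3),("w4",m))):
    env.camera_model=lambda n,mm=mm:mm
    u,v=[int(q) for q in proj("wrist",np.array([602.6,-8,150.]))]; print(k,u,v)
    im=cv2.imread(f"pics/{k}.png"); u0,v0=max(0,u-50),max(0,v-50); cr=im[v0:v0+100,u0:u0+100]; print(u0,v0,cr.shape)
    c[:cr.shape[0]*4,400*i:400*i+cr.shape[1]*4]=cv2.resize(cr,None,fx=4,fy=4,interpolation=cv2.INTER_CUBIC)
cv2.imwrite("pics/crop34.png",c)
E
```

```text
time_s: 9.2
ee_pos: [584.1, -90.6, 269.4]
ee_rot: [-179.9, 0.0, 79.1]
force: [-0.1, -0.1, 0.2]
gripper_width: 59.9
gripper_force: 0.0
time_s: 9.75
ee_pos: [639.5, -56.9, 258.2]
ee_rot: [-180.0, 0.0, 79.0]
force: [-0.5, -0.4, 0.4]
gripper_width: 59.9
gripper_force: 0.0
w3 278 107
228 57 (100, 100, 3)
w4 222 158
172 108 (100, 100, 3)
```

View pics/crop34.png

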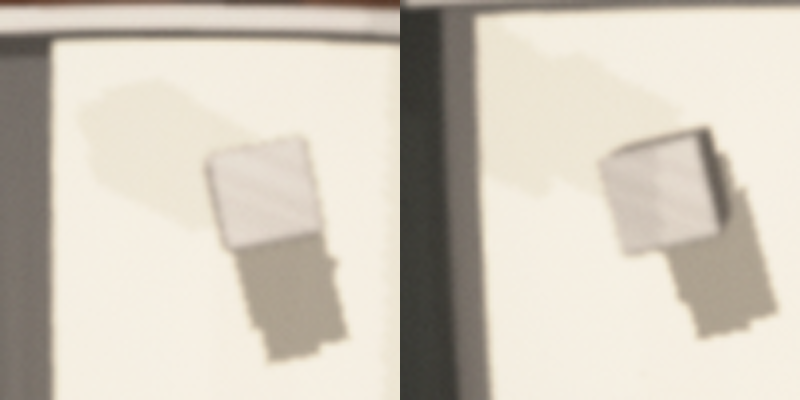

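The crops show the top face's four corners in both views: w3 (208,160),(303,136),(322,234),(230,248) and w4 (601,161),(696,134),(720,232),(626,254).

```bash
python3 - <<'E'
from h import *
import pickle
m3=pickle.load(open("w3.pkl","rb"));m4=pickle.load(open("w4.pkl","rb"))
A=np.array([(208,160),(303,136),(322,234),(230,248)])/4+[228,57]
B=(np.array([(601,161),(696,134),(720,232),(626,254)])-[400,0])/4+[172,108]
A-=.375;B-=.375
P=[]
for a,b in zip(A,B):
    p,e=tri(ray("wrist",a,m3),ray("wrist",b,m4)); P.append(p); print(p.round(1),e)
c=np.mean(P,0); print("c",c)
p,e=tri(ray("wrist",A.mean(0),m3),ray("wrist",B.mean(0),m4)); print("centre",p,e)
for m,Q in ((m3,A),(m4,B)):
    X=np.array([plane(ray("wrist",q,m),p[2]) for q in Q]); 
    for i in range(4):
        d=X[(i+1)%4]-X[i]; print(np.linalg.norm(d).round(1), np.degrees(np.arctan2(d[1],d[0])).round(1),end="; ")
    print(X.mean(0))
E
python3 go.py 602 -8 200
```

```text
[605.5   1.  157.4] [0.3, 0.3]
[626.4   2.5 158. ] [0.3, 0.3]
[626.8 -19.2 154.9] [0.3, 0.3]
[606.6 -18.9 159.6] [0.1, 0.1]
c [616.31370986  -8.64701959 157.47746344]
centre [616.2701298   -8.67190299 156.97400678] [0.2, 0.2]
21.1 4.2; 21.8 -89.7; 20.1 178.5; 19.7 93.0; [616.39935167  -8.77846594 156.97400678]
20.9 3.9; 21.4 -88.1; 20.7 -178.3; 20.6 92.6; [616.11067224  -8.53417486 156.97400678]
9.8 pos [639.4 -57.2 258.4] rot [-1.7998e+02  4.0000e-02  7.8960e+01] F [-0.8 -0.2  0. ] w 60.0 j [-6. 23. 76. -0. 81.  5.] units to go [ 1.371 -1.538  1.947]
```

```bash
python3 -m jog '{"jaw":[44,44,44,44,44],"slide":[[0,0,0],[0,0,0],[0,0,0],[0,0,0],[0,0,0]],"spin":[-0.6,-0.6,-0.43,0,0]}' && python3 go.py 616.3 -9 124
```

```text
time_s: 10.3
ee_pos: [639.9, -57.1, 258.5]
ee_rot: [180.0, 0.0, 91.9]
force: [-0.1, -0.7, -0.6]
gripper_width: 44.2
gripper_force: 0.0
10.3 pos [639.9 -57.1 258.5] rot [1.7998e+02 2.0000e-02 9.1920e+01] F [-0.1 -0.7 -0.6] w 44.2 j [-6. 23. 76. -0. 81. -8.] units to go [ 1.629 -0.736  4.484]
```

```bash
python3 -m jog '{"jaw":[44,44,44,44,44],"slide":[[0.6,-0.27,0],[0.6,-0.27,0],[0.43,-0.2,0],[0,0,0],[0,0,0]],"spin":[0,0,0,0,0]}' && python3 go.py 616.3 -9 124 && python3 -m jog '{"jaw":[44,44,44,44,44,44,44,44,44,44],"slide":[[0,0,0.4],[0,0,0.6],[0,0,0.6],[0,0,0.6],[0,0,0.6],[0,0,0.5],[0,0,0.5],[0,0,0.4],[0,0,0.28],[0,0,0]],"spin":[0,0,0,0,0,0,0,0,0,0]}' && python3 go.py 616.3 -9 124
python3 - <<'E'
from h import *
f=env.grab_frame("wrist"); cv2.imwrite("pics/w5.png",f[:,:,::-1])
E
```

```text
time_s: 10.8
ee_pos: [616.6, -7.8, 258.4]
ee_rot: [180.0, 0.0, 92.1]
force: [0.7, -0.7, 0.2]
gripper_width: 44.0
gripper_force: 0.0
10.8 pos [616.6  -7.8 258.4] rot [1.7996e+02 4.0000e-02 9.2110e+01] F [ 0.7 -0.7  0.2] w 44.0 j [-2. 21. 79. -0. 80. -4.] units to go [-0.037 -0.015  4.48 ]
time_s: 11.8
ee_pos: [615.9, -8.7, 122.0]
ee_rot: [-179.8, -0.0, 92.0]
force: [0.5, -0.2, -0.5]
gripper_width: 43.8
gripper_force: 0.0
11.8 pos [615.9  -8.7 122. ] rot [-179.84   -0.     92.02] F [ 0.5 -0.2 -0.5] w 43.8 j [-2. 26. 92. -0. 63. -4.] units to go [-0.012  0.012 -0.066]
```

View pics/w5.png

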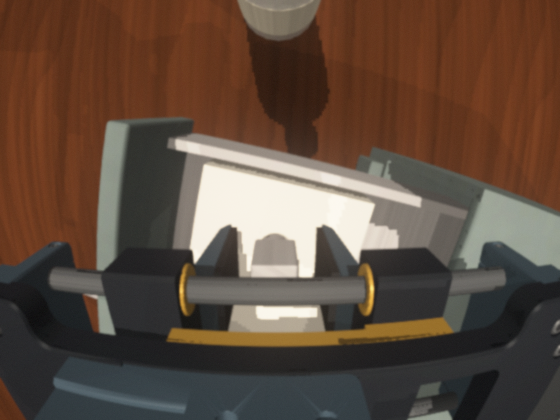

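The head sits between the fingers at about (275,260), roughly centred and slightly left (finger faces at about 237 and 320). Closing gently and watching the force.

```bash
python3 -m jog '{"jaw":[28,28,28,24,22,20,20],"slide":[[0,0,0],[0,0,0],[0,0,0],[0,0,0],[0,0,0],[0,0,0],[0,0,0]],"spin":[0,0,0,0,0,0,0]}' 5 ; python3 go.py 616.3 -9 124; python3 -m jog '{"jaw":[15,10,10,10],"slide":[[0,0,0],[0,0,0],[0,0,0],[0,0,0]],"spin":[0,0,0,0]}' 8 ; python3 go.py 616.3 -9 124
```

```text
time_s: 12.55
ee_pos: [616.3, -8.4, 123.9]
ee_rot: [-180.0, 0.0, 92.0]
force: [-2.7, 0.7, 3.4]
gripper_width: 22.6
gripper_force: 5.0
12.55 pos [616.3  -8.4 123.9] rot [-1.7996e+02  1.0000e-02  9.2040e+01] F [-2.7  0.7  3.4] w 22.6 j [-2. 26. 92. -0. 63. -4.] units to go [-0.019 -0.    -0.003]
time_s: 12.95
ee_pos: [616.6, -8.5, 123.9]
ee_rot: [-180.0, 0.0, 92.0]
force: [-3.5, -0.6, 5.0]
gripper_width: 22.4
gripper_force: 8.0
12.95 pos [616.6  -8.5 123.9] rot [-1.800e+02  1.000e-02  9.204e+01] F [-3.5 -0.6  5. ] w 22.4 j [-2. 26. 91. -0. 63. -4.] units to go [-0.017 -0.011 -0.005]
```

```bash
python3 -m jog '{"jaw":[10,10,10,10,10,10,10,10],"slide":[[0,-0.02,0],[0,0,0],[0,0,0],[0,0,-0.05],[0,0,-0.05],[0,0,-0.06],[0,0,0],[0,0,0]],"spin":[0,0,0,0,0,0,0,0]}' 20 ; python3 go.py 616.3 -9 124
```

```text
time_s: 13.75
ee_pos: [616.2, -8.4, 128.2]
ee_rot: [-180.0, 0.0, 92.0]
force: [0.3, -0.2, -1.5]
gripper_width: 21.9
gripper_force: 20.0
13.75 pos [616.2  -8.4 128.2] rot [-180.      0.     92.04] F [ 0.3 -0.2 -1.5] w 21.9 j [-2. 26. 91. -0. 63. -4.] units to go [-0.02   0.004  0.141]
```

```bash
python3 -m jog '{"jaw":[10,10,10,10,10,10],"slide":[[0,0,-0.07],[0,0,-0.08],[0,0,-0.08],[0,0,-0.08],[0,0,-0.08],[0,0,0]],"spin":[0,0,0,0,0,0]}' ; python3 go.py 616.3 -9 154;  python3 -m jog '{"jaw":[10,10,10,10,10,10,10,10,10,10],"slide":[[0,0,-0.08],[0,0,-0.08],[0,0,-0.08],[0,0,-0.08],[0,0,-0.08],[0,0,-0.06],[0,0,0],[0,0,0],[0,0,0],[0,0,0]],"spin":[0,0,0,0,0,0,0,0,0,0]}' ; python3 go.py 616.3 -9 154
python3 - <<'E'
from h import *
for n in ("side","top"):
    f=env.grab_frame(n); cv2.imwrite(f"pics/{n}6.png",f[:,:,::-1])
a=cv2.imread("pics/side6.png"); u,v=[int(q) for q in proj("side",np.array([616,-9,135.]))]; print(u,v)
cv2.imwrite("pics/crop6.png",cv2.resize(a[v-60:v+60,u-80:u+80],(800,600),interpolation=cv2.INTER_CUBIC))
E
```

```text
time_s: 14.35
ee_pos: [616.4, -8.5, 140.7]
ee_rot: [179.9, 0.0, 92.0]
force: [0.4, 0.7, -2.5]
gripper_width: 21.4
gripper_force: 20.0
14.35 pos [616.4  -8.5 140.7] rot [1.7994e+02 1.0000e-02 9.2040e+01] F [ 0.4  0.7 -2.5] w 21.4 j [-2. 25. 90. -0. 65. -4.] units to go [-0.018 -0.002 -0.443]
time_s: 15.35
ee_pos: [616.0, -8.4, 153.8]
ee_rot: [-180.0, 0.0, 92.0]
force: [-0.1, 0.2, -1.6]
gripper_width: 21.6
gripper_force: 20.0
15.35 pos [616.   -8.4 153.8] rot [-1.7998e+02  1.0000e-02  9.2040e+01] F [-0.1  0.2 -1.6] w 21.6 j [-2. 24. 89. -0. 66. -4.] units to go [-0.019  0.008 -0.007]
280 206
```

View pics/crop6.png

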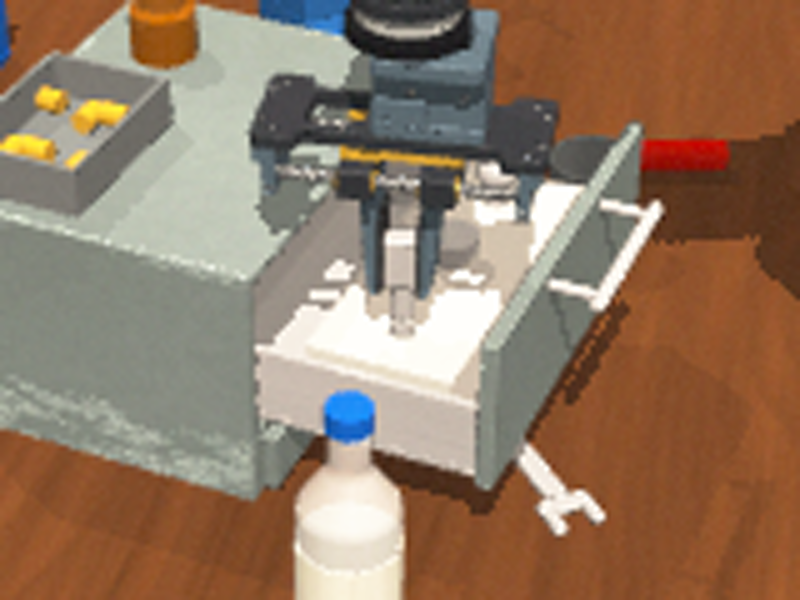

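The side crop shows the drawer fully out. The plunger hangs upright in the fingers with about 50 px of shank above the block at (402,337). At 1.5 px/mm and the camera's tilt that is about 41 mm, matching a 30 mm lift, and the groove is clear at about (400,322). Bottle and spanner are in place, and the wrist force equals the plunger's weight, so I'm handing it in.

```bash
python3 -c "
from workcell import env
print(env.job_done())"
```

```text
the job is handed in; nothing more can be done
None
```

The job is handed in, with no verdict returned: the drawer is out to its stop (150 mm) and the square-headed plunger is held still about 30 mm up with its groove clear of the block; I saw nothing else moved, though I didn't re-check every item on the bench.

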